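# Hold the notched finish specimen under the magnifier, label up

## Robot

A 6-joint arm with a two-finger parallel gripper is mounted at the origin on the work surface. World frame = base frame: x ahead of the robot, y to its left, z up, the work surface at z = 0. Lengths are in m, angles in rad, forces in N, time in s.
With the tool pointing down it reaches from about 0.4 to 0.925 m from the base axis. Payload 12.5 kg.
Tool frame: the origin (TCP) lies at the very end of the fingers, on their centre line; the grasp point (between the pads) lies 19 mm behind it; z points along the fingers, y is the line along which they close (so a half turn about z gives the same grasp; the last joint's range is limited). The gripper opens to 95 mm and grips with 3 to 60 N. Pads are 20 mm wide; open, the fingers measure 119 mm over their backs; the gripper's body (75 mm by 180 mm) begins 59 mm behind the grasp point.
Start: joints at [0.997, 0.491, 1.559, -0, 1.092, -0.106], TCP at [0.282, 0.558, 0.215] pointing down, gripper open.
Joint ranges: [-3.1, 3.1], [-0.84, 2.19], [0.05, 2.79], [-1.13, 4.28], [0.06, 2.93], [-2.69, 2.69]. Speed limits (rad/s): [2.22, 2.22, 2.79, 3.14, 3.14, 3.14].

## Interface

Orientations are given as a rotation vector (axis times angle).
In Python, from workcell import sense, read_camera, finish_job, spot_in gives the robot as it stands. The module is installed in compiled form; this text tells all that it offers.
- The arm moves only by the tool servo_tool, never from a script. Its argument "deltas" is a list of rows, each an object with "jaw": the finger opening in mm, from 0 to 95.1; "slide": the shift along the tool's x, y, z in mm, a list of three; "rot": the turn, a rotation vector about the tool's x, y, z in rad, a list of three. In form: [{"jaw": jaw, "slide": [dx, dy, dz], "rot": [rx, ry, rz]}, ...]. A call has 1 to 10 rows; each row shifts and turns the commanded pose from where the row before left it, along the tool's axes as they then stand; what a row does not reach is not made up. A row lasts 1/10 s, in which the tool goes at most 50 mm and 8.59 degrees, less where a joint would pass 70% of its speed; a pose out of reach is approached as far as the arm can. A call is refused whole if a number of a shift passes 50 or a number of a turn 0.15, either way. A call with a gripper value outside its range is refused whole. The fingers move at their own pace and stop on an object; "force" is the grip in N (left out, the last holds). Time passes only in rows, so rows that do not move let the fingers close. It gives the time, the measured TCP pose, the force, the opening and the grip force at its end, in the units of the state.
- sense(): the state, without advancing time (a new reading comes with each control period).
- read_camera(name): name is "scene" or "top"; returns a dict with "frame" (384x512x3 uint8, red, green, blue), "range_z" (384x512 float32, m along the optical axis (not along the pixel's ray), 0 where there is no reading), "camera_matrix" (3x3 intrinsics, pixels), "k1" (the pictures are not rectified: a ray, as slopes to the right and down, at radius r is drawn at 1 + k1 r^2 times it, then the intrinsics apply), "pose" (4x4, takes a point from camera to world coordinates). Camera axes: x right, y up, looking along -z (the intrinsics and any distortion apply to the point x, -y, -z); pixel columns grow to the right and rows downward; lengths in m; the calibration is good to about 2 mm. A picture is of the moment at which its call begins.
- finish_job(): hands the job in; it is judged then, once.
Trained networks look in a picture, given as the dict that the camera call returned (one of the last four; its "shot" number tells which), for a name from the list of things; names that differ only in an ending like _2 or _b are one class to them, and where a whole thing is asked for, a point or a joint stands for the part that bears it (a point fixed in the world has none). Each returns a list of dicts, best first, with "conf" (0 to 1); they miss things now and then, are a little off and sometimes report something else, mostly with a low value. They report only what shows in the picture. A call takes as long as a camera call.
- spot_in(picture, thing): "location" ([x, y, z] in m, in world coordinates, good to about 4 mm: the middle of the surface that is visible of it).
The state is a dict: "clock": time; "q": joint angles; "dq": joint speeds; "joint_torque": joint torques, N m; "position": TCP position; "orientation": TCP orientation; "ft_force": force on the tool from outside, world axes, zero at the start; "wrist_torque": the same for the moment, N m; "width": finger opening in m; "gripper_force": force on a finger pad.
Only numpy, scipy, OpenCV 4.12 (cv2) and the standard library are available. Lean on these libraries where they do the work, as an engineer would, in place of code of your own. Each camera call takes 0.05 s, during which the arm holds its last target. There are 200 camera calls.

## Task

Three metal finish specimens stand in the slotted rack; one has a small notch cut from a lower corner, which marks its frosted (bead-blasted) end with the paper label on one face. Take that one out by its bright end, without your fingers touching the frosted end and leaving the two un-notched ones standing in their slots, turn it so that the label faces up, and hold the label in the air centred about 100 mm under the lens of the magnifier lamp so that it can be read, without bumping the lamp. Finish still holding it there: do not put it down or let go.

Things in the scene. Friction and masses are not known exactly. Their poses are not given: they have to be found in the camera images.
- specimen: the notched specimen: aluminium bar 8 thick (x) x 44 wide (y) x 140 long (z), about 0.13 kg, upright in a rack slot. Origin: centre of its lower, frosted end face; +z to the bright end; +x is the outward normal of the labelled face. Frosted for z 0-50, bright for z 50-140. Notch 10 (y) x 14 (z) through the corner at +y, z 0: the lower right one seen from the label side
- frosted_end: the specimen's matt grey frosted end, z 0 to 50 mm of the same solid piece (same origin and axes as the specimen); fingers must not touch it
- label (a point): centre of the white paper label (36 along y, 22 along z) on the specimen's +x face, 36 mm along z from the frosted end face; axes as the specimen; the other face has no label
- blank1: an un-notched, unlabelled specimen of the same size standing in another slot, matt end down; origin and axes as the specimen's
- blank2: the other un-notched, unlabelled specimen; as blank1
- rack: fixed beech rack, turned any way round; origin on the bench at its centre. Foot 250 (x) x 100 (y) x 12 high; on it a batten 250 (x) x 24 (y), top at 50 mm. Slots across the batten at x -70, 0, +70: 10 wide in x, floor at 30 mm. Specimens stand with axes parallel to the rack's, tops at 170 mm, 10 mm proud of the batten on each side; lift straight up over 20 mm to clear
- lamp: fixed magnifier lamp; origin on the bench below the lens centre, +x towards its foot. Lens head: 132 mm diameter, 300 to 328 mm above the bench, hinge block out to x 92. Foot: disc 170 mm diameter, 28 high, at x 240; a 15 mm gooseneck rises from it to 368 mm and comes down to the hinge block. Under the lens, down to the bench, is open air but for low clutter
- lens (a point): centre of the underside of the lens head, 300 mm above the bench; the lens faces straight down; axes as the lamp

How it is judged:
On the way:
1. the notched specimen is gripped and lifted clear of the rack (height (world z) of specimen above 0.06 m and contact force between specimen and the fingers above 0.5 N and contact force between specimen and rack below 0.05 N), for 0.2 s.
At the end, for the whole second after the job is handed in: The specimen is held still by its bright end only, clear of all else; label facing up within 34 degrees, its centre within 30 mm of the lens axis and 50 to 150 mm below the lens head; both un-notched specimens still upright in their slots (horizontal distance between label and lens below 0.03 m and height (world z) of label between 0.15 and 0.25 m and angle between specimen's own x axis and vertical below 0.6 rad and contact force between specimen and the fingers above 0.5 N and contact force between frosted_end and anything else below 0.05 N and contact force between specimen and lamp below 0.05 N and linear speed of specimen below 0.03 m/s and distance between each of blank1, blank2 and rack below 0.085 m and angle between each of blank1, blank2's own z axis and vertical below 0.2 rad); the arm keeps its last pose, push and grip.
It fails at once if fingers touch the frosted end (contact force between frosted_end and the fingers above 0.5 N).
It fails at once if an un-notched specimen is lifted out, shifted or tipped (distance of any of blank1, blank2 from where it was at the start of the episode above 0.015 m or angle between any of blank1, blank2's own z axis and vertical above 0.35 rad).
It fails at once if the lamp is bumped (contact force between lamp and anything else above 5 N).
It also fails if it takes over 45 s, if anything falls off the work surface, if the arm or the gripper's body presses on something with over 40 N, if the wrist force passes 120 N, or if a joint passes its speed limit or range.

## Working session

There is one attempt and no reset: what is moved stays moved. The work goes in short steps, Python scripts to look and compute and a tool call to move; the robot and the scene stay as the last step left them, time stands still between calls to the robot, and variables do not carry over. Pictures are saved under pics/ and viewed, at most 10 in all, crops included, and the job is handed in when it is done.

Besides the shell and the picture viewer there is one more tool, called after ">>>" by a JSON object that holds its "name" and its "arguments". servo_tool: Moves the arm, as the interface text tells. Its arguments: {"type":"object","properties":{"deltas":{"type":"array"},"force":{"type":"number"}},"required":["deltas"]}

```bash
mkdir -p pics
cat > h.py <<'E'
import numpy as np, cv2
from workcell import *
def world(p,mask=None):
    K=p['camera_matrix'];d=p['range_z'];h,w=d.shape
    v,u=np.mgrid[0:h,0:w]
    xd=(u-K[0,2])/K[0,0];yd=(v-K[1,2])/K[1,1];x,y=xd.copy(),yd.copy()
    for _ in range(8):
        f=1+p['k1']*(x*x+y*y);x=xd/f;y=yd/f
    c=np.stack([x*d,-y*d,-d,np.ones_like(d)],-1)
    return (c@p['pose'].T)[...,:3]
E
python3 - <<'E'
from h import *
print(sense()['clock'],sense()['position'],sense()['orientation'])
for n in ['scene','top']:
    p=read_camera(n);np.savez('c_'+n,**{k:v for k,v in p.items()})
    cv2.imwrite(f'pics/{n}.png',cv2.cvtColor(p['frame'],cv2.COLOR_RGB2BGR))
    print(n,p['pose'].round(3).tolist())
    for t in ['specimen','frosted_end','label','blank1','rack','lamp','lens']:
        print(t,[(np.round(r['location'],3).tolist(),round(r['conf'],2)) for r in spot_in(p,t)])
E
```

```text
0.0 [0.28166242 0.55766088 0.21403397] [-7.27995815e-01 -3.05570476e+00  1.68066838e-03]
scene [[0.407, -0.658, 0.633, 0.993], [0.913, 0.299, -0.276, -0.241], [-0.008, 0.691, 0.723, 0.709], [0.0, 0.0, 0.0, 1.0]]
specimen [([0.595, -0.242, 0.121], 0.82)]
frosted_end [([0.592, -0.244, 0.067], 0.51)]
label [([0.596, -0.242, 0.12], 0.86)]
blank1 [([0.475, -0.176, 0.129], 0.81), ([0.536, -0.209, 0.122], 0.7)]
rack [([0.582, -0.212, 0.013], 0.71)]
lamp [([0.827, 0.144, 0.182], 0.71)]
lens [([0.826, 0.143, 0.177], 0.81), ([0.478, -0.172, 0.125], 0.47)]
top [[-0.015, 0.988, -0.157, 0.417], [-0.999, -0.007, 0.048, -0.001], [0.046, 0.157, 0.986, 0.889], [0.0, 0.0, 0.0, 1.0]]
specimen [([0.59, -0.24, 0.126], 0.57)]
frosted_end [([0.59, -0.238, 0.06], 0.45), ([0.584, -0.242, 0.127], 0.43)]
label [([0.588, -0.235, 0.127], 0.75)]
blank1 [([0.522, -0.205, 0.13], 0.71), ([0.468, -0.171, 0.133], 0.54)]
rack [([0.513, -0.197, 0.008], 0.59), ([0.671, 0.153, 0.318], 0.17)]
lamp [([0.676, 0.16, 0.318], 0.84)]
lens [([0.672, 0.152, 0.318], 0.65)]
```

View pics/scene.png

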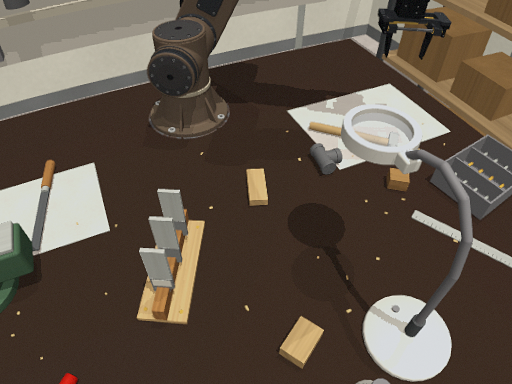

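View pics/top.png

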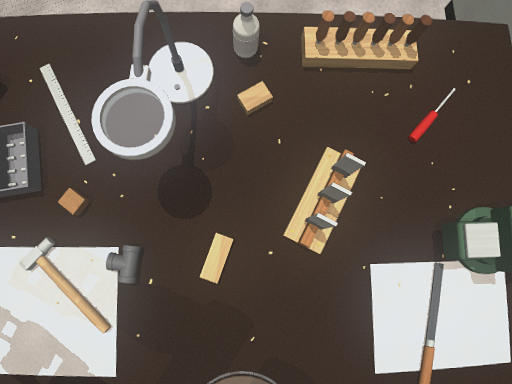

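Run:
```python
from h import *
a=np.load('c_scene.npz');im=cv2.cvtColor(a['frame'],cv2.COLOR_RGB2BGR)
cv2.imwrite('pics/crop.png',cv2.resize(im[180:330,125:215],None,fx=4,fy=4,interpolation=cv2.INTER_CUBIC)[:600])
for n in ['scene','top']:
    p=dict(np.load(f'c_{n}.npz'));W=world(p);v=p['range_z']>0
    X,Y,Z=W[...,0],W[...,1],W[...,2]
    roi=v&(X>.42)&(X<.68)&(Y>-.32)&(Y<-.1)
    m=(roi&(Z>.06)&(Z<.19)).astype(np.uint8)
    k,l=cv2.connectedComponents(m)
    for i in range(1,k):
        q=W[l==i]
        if len(q)<40: continue
        t=q[q[:,2]>q[:,2].max()-.015]
        c=t[:,:2].mean(0);r=cv2.minAreaRect((q[:,:2]*1000).astype(np.float32))
        u,s,vt=np.linalg.svd(q-q.mean(0),full_matrices=False)
        print(n,len(q),'mean',q.mean(0).round(4),'zmax',q[:,2].max().round(3),'top',c.round(4),'normal',vt[2].round(3),'rect',np.round(r[0],1),np.round(r[1],1),round(r[2],1))
    f=(W[roi&(Z>.006)&(Z<.018)][:,:2]*1000).astype(np.float32);print('foot',cv2.minAreaRect(f))
    L=W[v&(Z>.295)&(Z<.34)&(X>.55)&(X<.85)&(Y>0)&(Y<.3)]
    print('lens',len(L),L.min(0),L.max(0), cv2.minEnclosingCircle((L[:,:2]*1000).astype(np.float32)))
    F=W[v&(Z>.015)&(Z<.035)&(X>.6)&(Y>-.1)&(Y<.4)&(p['frame'].min(-1)>150)]
    print('foot',len(F),cv2.minEnclosingCircle((F[:,:2]*1000).astype(np.float32)) if len(F) else 0)
```

```text
scene 2475 mean [ 0.5378 -0.2118  0.1251] zmax 0.172 top [ 0.5369 -0.2127] normal [-0.479 -0.876 -0.043] rect [ 530.6 -210.4] [ 46.1 151.6] 62.1
foot ((543.1632080078125, -210.97378540039062), (191.57025146484375, 243.64219665527344), 85.95079803466797)
lens 4429 [0.56061177 0.1035636  0.2952238 ] [0.84991268 0.23452946 0.33997914] ((705.26220703125, 156.98477172851562), 145.44825744628906)
foot 4394 ((865.7230224609375, 145.77523803710938), 82.66197204589844)
top 432 mean [ 0.5904 -0.238   0.1288] zmax 0.173 top [ 0.5917 -0.2397] normal [ 0.878 -0.477 -0.03 ] rect [ 592.2 -240. ] [45.2 10.4] 60.2
top 340 mean [ 0.5287 -0.2055  0.1312] zmax 0.174 top [ 0.5298 -0.2069] normal [-0.862  0.506  0.024] rect [ 530.2 -207.4] [42.6  9.4] 61.5
top 270 mean [ 0.4677 -0.1722  0.1342] zmax 0.173 top [ 0.4683 -0.174 ] normal [-0.859  0.512  0.027] rect [ 468.6 -175.3] [43.6  9.2] 60.7
foot ((531.9019165039062, -203.7609405517578), (108.44718170166016, 248.61141967773438), 61.86330032348633)
lens 5629 [0.56069203 0.10578316 0.2951223 ] [0.84961998 0.23767211 0.33996929] ((705.3443603515625, 160.38742065429688), 145.27793884277344)
foot 2320 ((841.6454467773438, 109.66914367675781), 125.5315170288086)
```

View pics/crop.png

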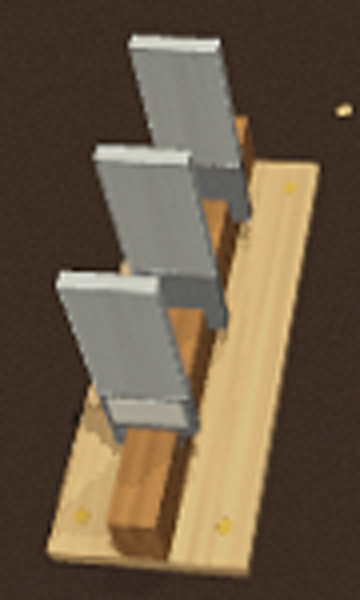

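The notched, labelled specimen is the front one (crop: label at about (145,410), facing the scene camera). Its centre is near (0.592, -0.240) and its normal points along about -27.6°. The lens centre is near (0.627, 0.170), and its distance to the foot checks out at 0.24 m. I'll swing round at a small radius, staying clear of the lamp head.

>>> {"name": "servo_tool", "arguments": {"deltas": [{"jaw": 50,"slide": [0,-44,-9],"rot": [0,0,0]},{"jaw": 50,"slide": [0,-44,-9],"rot": [0,0,0]},{"jaw": 50,"slide": [0,-44,-9],"rot": [0,0,0]},{"jaw": 50,"slide": [0,-44,-9],"rot": [0,0,0]},{"jaw": 50,"slide": [-45,0,0],"rot": [0,0,0.1]},{"jaw": 50,"slide": [-45,0,0],"rot": [0,0,0.1]},{"jaw": 50,"slide": [-45,0,0],"rot": [0,0,0.1]},{"jaw": 50,"slide": [-45,0,0],"rot": [0,0,0.1]},{"jaw": 50,"slide": [-45,0,0],"rot": [0,0,0.1]},{"jaw": 50,"slide": [-45,0,0],"rot": [0,0,0.1]}]}}

```text
clock: 1.8
position: [0.4041, 0.2243, 0.2508]
orientation: [1.604, 2.701, 0.001]
ft_force: [0.0, -0.8, 0.3]
width: 0.05
gripper_force: 0.0
```

>>> {"name": "servo_tool", "arguments": {"deltas": [{"jaw": 50,"slide": [-45,0,0],"rot": [0,0,0.1]},{"jaw": 50,"slide": [-45,0,0],"rot": [0,0,0.1]},{"jaw": 50,"slide": [-45,0,0],"rot": [0,0,0.1]},{"jaw": 50,"slide": [-45,0,0],"rot": [0,0,0.1]},{"jaw": 50,"slide": [-45,0,0],"rot": [0,0,0.1]},{"jaw": 50,"slide": [-45,0,0],"rot": [0,0,0.1]},{"jaw": 50,"slide": [-45,0,0],"rot": [0,0,0.1]},{"jaw": 50,"slide": [-45,0,0],"rot": [0,0,0.1]},{"jaw": 50,"slide": [0,0,0],"rot": [0,0,0]},{"jaw": 50,"slide": [0,0,0],"rot": [0,0,0]}]}}

```text
clock: 2.8
position: [0.4561, -0.1214, 0.2506]
orientation: [-2.527, -1.866, -0.0]
ft_force: [0.4, 0.0, 0.2]
width: 0.05
gripper_force: 0.0
```

>>> {"name": "servo_tool", "arguments": {"deltas": [{"jaw": 50,"slide": [0,0,0],"rot": [0,0,0.1]},{"jaw": 50,"slide": [0,0,0],"rot": [0,0,0.085]},{"jaw": 50,"slide": [0,0,0],"rot": [0,0.14,0]},{"jaw": 50,"slide": [0,0,0],"rot": [0,0.14,0]},{"jaw": 50,"slide": [0,0,0],"rot": [0,0,0]}]}}

```text
clock: 3.3
position: [0.4561, -0.1206, 0.2504]
orientation: [-2.543, -1.54, -0.363]
ft_force: [0.5, -0.5, -0.0]
width: 0.0499
gripper_force: 0.0
```

Run:
```python
from h import *
from scipy.spatial.transform import Rotation as R
s=sense();print(s['q'],s['position']);print(R.from_rotvec(s['orientation']).as_matrix().round(3))
q=s['q']
for a in (1,-1):
  print((R.from_euler('ZYZYZ',[q[0],q[1]+q[2],a*q[3],q[4],a*0+q[5]])).as_matrix().round(3))
```

```text
[-0.56343067  0.22787405  1.9093181   0.32666419  1.05213989 -0.25121388] [ 0.45608702 -0.1205621   0.2504008 ]
[[ 0.445  0.886  0.129]
 [ 0.851 -0.464  0.248]
 [ 0.28  -0.    -0.96 ]]Traceback (most recent call last):
  File "<stdin>", line 6, in <module>
  File "scipy/spatial/transform/_rotation.pyx", line 1413, in scipy.spatial.transform._rotation.Rotation.from_euler
ValueError: Expected axis specification to be a non-empty string of upto 3 characters, got ZYZYZ
```

>>> {"name": "servo_tool", "arguments": {"deltas": [{"jaw": 50,"slide": [0,0,0],"rot": [0,-0.14,0]},{"jaw": 50,"slide": [0,0,0],"rot": [0,-0.14,0]},{"jaw": 50,"slide": [-10.7,44,0],"rot": [0,0,0]},{"jaw": 50,"slide": [-10.7,44,0],"rot": [0,0,0]},{"jaw": 50,"slide": [-10.7,44,0],"rot": [0,0,0]},{"jaw": 50,"slide": [-10.7,44,0],"rot": [0,0,0]},{"jaw": 50,"slide": [0,0,20],"rot": [0,0,0]},{"jaw": 50,"slide": [0,0,20],"rot": [0,0,0]},{"jaw": 50,"slide": [0,0,10],"rot": [0,0,0]},{"jaw": 50,"slide": [0,0,0],"rot": [0,0,0]}]}}

```text
clock: 4.3
position: [0.5925, -0.2388, 0.1996]
orientation: [-2.686, -1.629, 0.004]
ft_force: [0.5, 0.1, 0.7]
width: 0.0502
gripper_force: 0.0
```

Run:
```python
from h import *
s=sense();print(s['q'].round(3) if hasattr(s['q'],'round') else s['q'],s['position'],s['orientation'])
p=read_camera('scene');print([(r['location'],r['conf']) for r in spot_in(p,'label')])
im=cv2.cvtColor(p['frame'],cv2.COLOR_RGB2BGR)
cv2.imwrite('pics/hover.png',cv2.resize(im[120:330,90:270],None,fx=2.8,fy=2.8,interpolation=cv2.INTER_CUBIC))
```

```text
[-0.486  0.526  1.539 -0.002  1.079 -0.004] [ 0.59253625 -0.23878805  0.19961236] [-2.68550088 -1.62886721  0.00373128]
[([0.595, -0.2405, 0.1121], 0.93)]
```

View pics/hover.png

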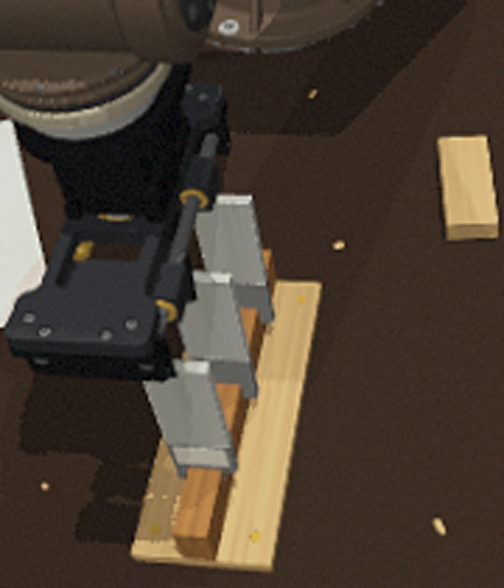

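The gripper is directly above the front specimen (label at about (205,455) in the crop). Descending.

>>> {"name": "servo_tool", "arguments": {"deltas": [{"jaw": 50,"slide": [0,0,15],"rot": [0,0,0]},{"jaw": 50,"slide": [0,0,15],"rot": [0,0,0]},{"jaw": 50,"slide": [0,0,15],"rot": [0,0,0]},{"jaw": 50,"slide": [0,0,15],"rot": [0,0,0]},{"jaw": 50,"slide": [0,0,22],"rot": [0,0,0]},{"jaw": 50,"slide": [0,0,0],"rot": [0,0,0]}]}}

```text
clock: 5.0
position: [0.5919, -0.2397, 0.1176]
orientation: [-2.686, -1.626, 0.002]
ft_force: [-0.5, 0.0, -0.3]
width: 0.0498
gripper_force: 0.0
```

>>> {"name": "servo_tool", "arguments": {"deltas": [{"jaw": 0,"slide": [0,0,0],"rot": [0,0,0]},{"jaw": 0,"slide": [0,0,0],"rot": [0,0,0]},{"jaw": 0,"slide": [0,0,0],"rot": [0,0,0]},{"jaw": 0,"slide": [0,0,0],"rot": [0,0,0]},{"jaw": 0,"slide": [0,0,0],"rot": [0,0,0]},{"jaw": 0,"slide": [0,0,0],"rot": [0,0,0]},{"jaw": 0,"slide": [0,0,0],"rot": [0,0,0]},{"jaw": 0,"slide": [0,0,0],"rot": [0,0,0]}], "force": 10}}

```text
clock: 5.8
position: [0.5925, -0.2403, 0.1188]
orientation: [2.687, 1.627, 0.0]
ft_force: [-0.3, 0.1, 3.5]
width: 0.0079
gripper_force: 10.0
```

>>> {"name": "servo_tool", "arguments": {"deltas": [{"jaw": 0,"slide": [0,0,0],"rot": [0,0,0]},{"jaw": 0,"slide": [0,0,0],"rot": [0,0,0]},{"jaw": 0,"slide": [0,0,-8],"rot": [0,0,0]},{"jaw": 0,"slide": [0,0,-15],"rot": [0,0,0]},{"jaw": 0,"slide": [0,0,-25],"rot": [0,0,0]},{"jaw": 0,"slide": [0,0,-30],"rot": [0,0,0]},{"jaw": 0,"slide": [0,0,-30],"rot": [0,0,0]},{"jaw": 0,"slide": [0,0,-25],"rot": [0,0,0]},{"jaw": 0,"slide": [0,0,0],"rot": [0,0,0]},{"jaw": 0,"slide": [0,0,0],"rot": [0,0,0]}], "force": 45}}

```text
clock: 6.8
position: [0.5922, -0.2401, 0.2512]
orientation: [-2.687, -1.627, 0.0]
ft_force: [0.2, 0.8, -2.0]
width: 0.0077
gripper_force: 45.0
```

Run:
```python
from h import *
s=sense();print(s['q'],s['position'],s['width'],s['gripper_force'])
p=read_camera('scene');
for t in ['label','blank1']: print(t,[(r['location'],r['conf']) for r in spot_in(p,t)])
im=cv2.cvtColor(p['frame'],cv2.COLOR_RGB2BGR)
cv2.imwrite('pics/lift.png',cv2.resize(im[60:330,70:300],None,fx=2.2,fy=2.2,interpolation=cv2.INTER_CUBIC))
```

```text
[-4.88528158e-01  4.79713792e-01  1.47567491e+00  1.08303196e-04
  1.18644342e+00 -6.65664032e-03] [ 0.59216067 -0.24007206  0.25124903] 0.007674661316597347 44.99920427799225
label [([0.5999, -0.2366, 0.2126], 0.86)]
blank1 [([0.5361, -0.207, 0.1112], 0.87), ([0.4779, -0.1771, 0.1248], 0.58)]
```

View pics/lift.png

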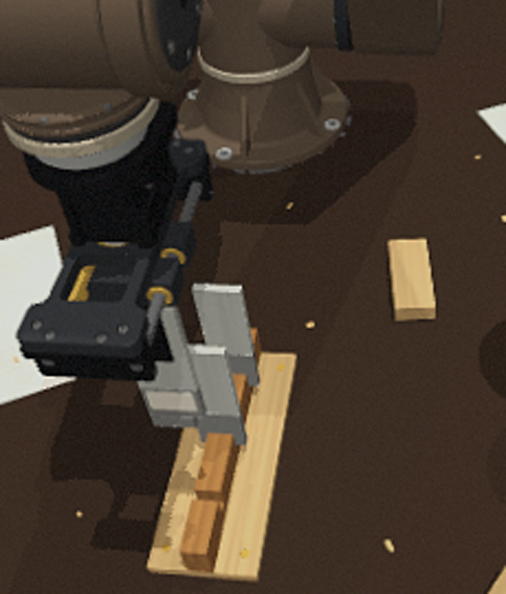

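Lift confirmed: the specimen is hanging from the gripper with its label outward, and both blanks are still standing. Next I tilt the tool horizontal while rising, well before reaching the lamp.

>>> {"name": "servo_tool", "arguments": {"deltas": [{"jaw": 0,"slide": [21.4,0,0],"rot": [0,0.1428,0]},{"jaw": 0,"slide": [21.4,0,0],"rot": [0,0.1428,0]},{"jaw": 0,"slide": [21.4,0,0],"rot": [0,0.1428,0]},{"jaw": 0,"slide": [21.4,0,0],"rot": [0,0.1428,0]},{"jaw": 0,"slide": [21.4,0,0],"rot": [0,0.1428,0]},{"jaw": 0,"slide": [21.4,0,0],"rot": [0,0.1428,0]},{"jaw": 0,"slide": [0,0,0],"rot": [0,0,0]}]}}

```text
clock: 7.65
position: [0.6461, -0.1372, 0.2932]
orientation: [-2.157, -1.301, -0.985]
ft_force: [1.0, -1.6, -2.5]
width: 0.0081
gripper_force: 45.0
```

```bash
cat > st.py <<'E'
from h import *
from scipy.spatial.transform import Rotation as R
s=sense();print(np.round(s['q'],3),np.round(s['position'],4),s['width']);print(R.from_rotvec(s['orientation']).as_matrix().round(3))
E
python3 st.py
```

```text
[-0.629  0.523  1.546  0.873  1.356 -0.47 ] [ 0.6461 -0.1372  0.2932] 0.008124806286399087
[[ 0.306  0.885  0.35 ]
 [ 0.577 -0.465  0.672]
 [ 0.757 -0.004 -0.653]]
```

>>> {"name": "servo_tool", "arguments": {"deltas": [{"jaw": 0,"slide": [10,0,0],"rot": [0,0.1424,0]},{"jaw": 0,"slide": [10,0,0],"rot": [0,0.1424,0]},{"jaw": 0,"slide": [10,0,0],"rot": [0,0.1424,0]},{"jaw": 0,"slide": [10,0,0],"rot": [0,0.1424,0]},{"jaw": 0,"slide": [10,0,0],"rot": [0,0.1424,0]},{"jaw": 0,"slide": [0,0,0],"rot": [0,0,-0.14]},{"jaw": 0,"slide": [0,0,0],"rot": [0,0,-0.14]},{"jaw": 0,"slide": [0,0,0],"rot": [0,0,-0.14]},{"jaw": 0,"slide": [0,0,0],"rot": [0,0,-0.14]},{"jaw": 0,"slide": [0,0,0],"rot": [0,0,0]}]}}

```text
clock: 8.65
position: [0.6559, -0.1181, 0.3385]
orientation: [-1.356, -1.469, -1.917]
ft_force: [-0.7, -0.0, -1.5]
width: 0.0075
gripper_force: 45.0
```

```bash
python3 st.py
```

```text
[-0.698  0.678  1.65   1.415  1.725 -1.329] [ 0.6559 -0.1181  0.3385] 0.007492521246873097
[[-0.469  0.753  0.462]
 [ 0.25  -0.388  0.887]
 [ 0.847  0.531 -0.006]]
```

>>> {"name": "servo_tool", "arguments": {"deltas": [{"jaw": 0,"slide": [0,0,0],"rot": [0,0,-0.144]},{"jaw": 0,"slide": [0,0,0],"rot": [0,0,-0.144]},{"jaw": 0,"slide": [0,0,0],"rot": [0,0,-0.144]},{"jaw": 0,"slide": [0,0,0],"rot": [0,0,-0.144]},{"jaw": 0,"slide": [0,0,0],"rot": [0,0,-0.144]},{"jaw": 0,"slide": [0,0,0],"rot": [0,0,-0.144]},{"jaw": 0,"slide": [0,0,0],"rot": [0,0,-0.144]},{"jaw": 0,"slide": [0,0,0],"rot": [0,0.13,0]},{"jaw": 0,"slide": [0,0,0],"rot": [0,0.13,0]},{"jaw": 0,"slide": [0,0,0],"rot": [0,0,0]}]}}

```text
clock: 9.65
position: [0.657, -0.1186, 0.3383]
orientation: [0.24, 2.114, 2.107]
ft_force: [0.1, 0.4, -1.7]
width: 0.008
gripper_force: 45.0
```

```bash
python3 st.py
```

```text
[-0.664  0.763  1.453  1.287  1.92  -2.259] [ 0.657  -0.1186  0.3383] 0.007972453318556647
[[-0.976  0.009  0.216]
 [ 0.216  0.002  0.976]
 [ 0.008  1.    -0.004]]
```

>>> {"name": "servo_tool", "arguments": {"deltas": [{"jaw": 0,"slide": [0,0,0],"rot": [0,0.131,0]},{"jaw": 0,"slide": [0,0,0],"rot": [0,0.131,0]},{"jaw": 0,"slide": [0,0,0],"rot": [0,0.131,0]},{"jaw": 0,"slide": [0,-35,0],"rot": [0,0,0]},{"jaw": 0,"slide": [0,-35,0],"rot": [0,0,0]},{"jaw": 0,"slide": [0,-35,0],"rot": [0,0,0]},{"jaw": 0,"slide": [0,-35,0],"rot": [0,0,0]},{"jaw": 0,"slide": [0,0,0],"rot": [0,0,0]},{"jaw": 0,"slide": [0,0,0],"rot": [0,0,0]}]}}

```text
clock: 10.55
position: [0.6556, -0.1187, 0.2002]
orientation: [0.175, -2.13, -2.13]
ft_force: [-0.4, -0.4, -1.8]
width: 0.0075
gripper_force: 45.0
```

```bash
cat >> st.py <<'E'
import sys
M=R.from_rotvec(s['orientation']).as_matrix()
lab=s['position']+M@[0,.004,.0528]
print('label',lab.round(4),'to go in tool mm',(M.T@(np.array([.627,.170,.200])-lab)*1000).round(1))
E
python3 st.py
python3 - <<'E'
from h import *
p=read_camera('scene')
for t in ['label','blank1']: print(t,[(r['location'],r['conf']) for r in spot_in(p,t)])
cv2.imwrite('pics/pre.png',cv2.cvtColor(p['frame'],cv2.COLOR_RGB2BGR))
E
```

```text
[-0.586  1.042  1.212  1.034  2.132 -2.406] [ 0.6556 -0.1187  0.2002] 0.007487207272600067
[[-0.986  0.006 -0.169]
 [-0.169  0.001  0.986]
 [ 0.006  1.     0.   ]]
label [ 0.6467 -0.0666  0.2042] to go in tool mm [-20.7  -4.1 236.5]
label [([0.6597, -0.0869, 0.2016], 0.68), ([0.826, 0.1456, 0.1792], 0.47)]
blank1 [([0.4755, -0.1765, 0.1271], 0.93), ([0.5334, -0.2161, 0.1686], 0.7)]
```

View pics/pre.png

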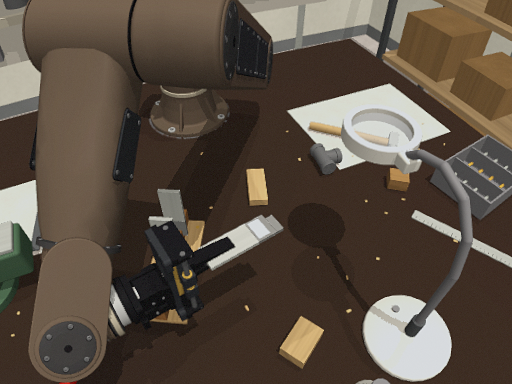

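The specimen is label up (label at about (260,228)) and both blanks are still in place. Moving straight in under the lens.

>>> {"name": "servo_tool", "arguments": {"deltas": [{"jaw": 0,"slide": [-3,0,30],"rot": [0,0,0]},{"jaw": 0,"slide": [-3,-1,30],"rot": [0,0,0]},{"jaw": 0,"slide": [-3,-1,30],"rot": [0,0,0]},{"jaw": 0,"slide": [-3,-1,30],"rot": [0,0,0]},{"jaw": 0,"slide": [-3,-1,30],"rot": [0,0,0]},{"jaw": 0,"slide": [-3,0,30],"rot": [0,0,0]},{"jaw": 0,"slide": [-2,0,30],"rot": [0,0,0]},{"jaw": 0,"slide": [-1,0,26],"rot": [0,0,0]},{"jaw": 0,"slide": [0,0,0],"rot": [0,0,0]},{"jaw": 0,"slide": [0,0,0],"rot": [0,0,0]}]}}

```text
clock: 11.7
position: [0.6362, 0.1175, 0.1971]
orientation: [0.182, -2.132, -2.13]
ft_force: [0.0, 0.1, -1.5]
width: 0.0079
gripper_force: 45.0
```

```bash
python3 st.py
python3 - <<'E'
from h import *
for n in ['scene','top']:
    p=read_camera(n);W=world(p)
    for t in ['label','blank1','rack']: print(n,t,[(np.round(r['location'],3),round(r['conf'],2)) for r in spot_in(p,t)])
    m=(W[...,2]>.19)&(W[...,2]<.225)&(abs(W[...,0]-.627)<.06)&(W[...,1]>.08)&(W[...,1]<.26)
    q=W[m];print(len(q),q.mean(0) if len(q) else 0,q.max(0) if len(q) else 0)
    cv2.imwrite(f'pics/fin_{n}.png',cv2.cvtColor(p['frame'],cv2.COLOR_RGB2BGR))
E
```

```text
[-0.311  0.935  1.53   1.182  1.865 -2.522] [0.6362 0.1175 0.1971] 0.007896046450426252
[[-0.985  0.001 -0.171]
 [-0.171  0.001  0.985]
 [ 0.002  1.    -0.001]]
label [0.6272 0.1696 0.201 ] to go in tool mm [ 0.1 -1.   0.5]
scene label [(array([0.64 , 0.146, 0.202]), 0.83)]
scene blank1 [(array([ 0.532, -0.212,  0.12 ]), 0.91), (array([ 0.473, -0.184,  0.138]), 0.76)]
scene rack [(array([ 0.597, -0.236,  0.011]), 0.56)]
1147 [0.63744081 0.14077972 0.20198535] [0.66598029 0.20697138 0.21238039]
top label []
top blank1 []
top rack []
0 0 0
```

View pics/fin_scene.png

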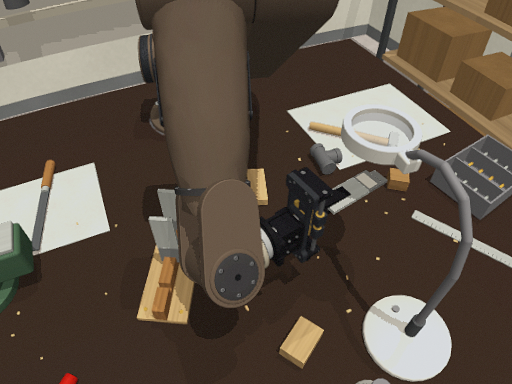

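View pics/fin_top.png

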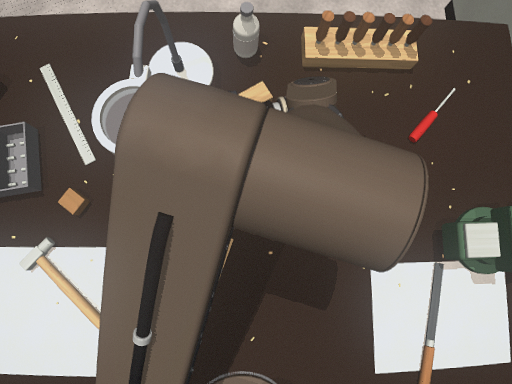

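The scene view shows the specimen under the lens, label up at about (368,182). The blanks are standing at about (165,215), and nothing touches the lamp. The measured tip position agrees with where the label should be.

```bash
python3 -c "
from workcell import *
print(finish_job())"
```

```text
the job is handed in; nothing more can be done
None
```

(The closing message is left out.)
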